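# Sort the washed cutlery into the drawer trays

## Task

Sort the washed-up cutlery into the bamboo drawer trays: the fork next to the fork that is already in its tray, the tablespoon next to the tablespoon in its tray, and the two teaspoons side by side in the short empty tray. Lay every piece down flat on the floor of its tray, lying along it with its handle towards you (the notched front of the tray), none on top of another. Leave the lime, the garlic and the lemon where they are.

Things in the scene. Friction and masses are not known exactly. Their poses are not given: they have to be found in the camera images.
- fork: loose table fork, steel, 206 mm long, 28 mm wide at the tines, 13 mm high over its curves, lying on its back. Origin: mid-length, mid-width, at its underside; +x points to the tines, -x to the handle end, z up. Grasp across at the origin, where the raised handle is 11 mm wide, 4 to 11 mm above the worktop. Starts at the left, crosswise within 0.4 rad, tines to the left.
- spoon: loose tablespoon, larger than the teaspoons, steel, 194 mm long, 39 mm wide at the bowl, 17 mm high over its curves, lying on its back. Origin: mid-length, mid-width, at its underside; +x points to the bowl, -x to the handle end, z up. Grasp across at the origin, where the raised handle is 10 mm wide, 5 to 14 mm above the worktop. Starts at the left, crosswise within 0.4 rad, bowl to the right.
- teaspoon_a: one of two like loose teaspoons, steel, 132 mm long, 28 mm wide at the bowl, 11 mm high over its curves, lying on its back. Origin: mid-length, mid-width, at its underside; +x points to the bowl, -x to the handle end, z up. Grasp across at the origin, where the raised handle is 8 mm wide, 3 to 9 mm above the worktop. Starts at the left, crosswise within 0.4 rad, bowl to the right.
- teaspoon_b: one of two like loose teaspoons, steel, 132 mm long, 28 mm wide at the bowl, 11 mm high over its curves, lying on its back. Origin: mid-length, mid-width, at its underside; +x points to the bowl, -x to the handle end, z up. Grasp across at the origin, where the raised handle is 8 mm wide, 3 to 9 mm above the worktop. Starts at the left, crosswise within 0.4 rad, bowl to the left.
- fork_tray_front (a point): front (notched, robot's) end of the fork tray: mid-width, on the inner floor, 6 mm above the worktop. x runs along to the far end, y left, z up. Fixed open bamboo tray, inside 230 x 100 mm, walls 4 mm thick, 29 mm above its floor; within 0.15 rad of the robot's x. A like fork lies fixed at its right, over y -47 to -19 mm; the free floor's middle is x 115, y +15 mm.
- spoon_tray_front (a point): front (notched, robot's) end of the spoon tray: mid-width, on the inner floor, 6 mm above the worktop. x runs along to the far end, y left, z up. Fixed open bamboo tray, inside 230 x 100 mm, walls 4 mm thick, 29 mm above its floor; within 0.15 rad of the robot's x. A like spoon lies fixed at its right, over y -48 to -8 mm; the free floor's middle is x 115, y +20 mm.
- teaspoon_tray_front (a point): front (notched, robot's) end of the teaspoon tray, the short one: mid-width, on the inner floor, 6 mm above the worktop. x runs along to the far end, y left, z up. Fixed open bamboo tray, inside 158 x 100 mm, walls 4 mm thick, 29 mm above its floor; within 0.15 rad of the robot's x. Empty; it takes two teaspoons at x 79, y +24 and -24 mm.
- lime: a lime, 57 x 46 x 45 mm, loose on the worktop between the cutlery and the trays, not to be disturbed. Origin under its centre.
- garlic: a garlic bulb, 53 x 54 x 53 mm, loose on the worktop between the cutlery and the trays, not to be disturbed. Origin under its centre.
- lemon: a lemon, 83 x 58 x 58 mm, loose on the worktop between the cutlery and the trays, not to be disturbed. Origin under its centre.

How it is judged:
By the outcome, as a careful person would: the job done as asked, in the order asked, and still so for the second after the job is handed in, with the robot touching nothing.
It also fails if it takes over 115 s, if anything falls off the work surface, if the arm or the gripper's body presses on something with over 40 N, if the wrist force passes 120 N, or if a joint passes its speed limit or range.

## Robot

A 7-joint arm with a two-finger parallel gripper is mounted at the origin on a cart in front of the work surface, level with it; the furniture and walls round the work are solid. World frame = base frame: x ahead of the robot, y to its left, z up, the work surface at z = 0. Lengths are in m, angles in rad, forces in N, time in s.
With the tool pointing down it reaches from about 0.4 to 0.9 m from the base axis. Payload 5.6 kg.
Tool frame: the origin (TCP) lies midway between the tips of the shut fingers; the grasp point (between the pads) lies 19 mm behind it; z points along the fingers, y is the line along which they close (so a half turn about z gives the same grasp; the last joint's range is limited). The gripper opens to 92 mm and grips with 3 to 60 N. Pads are 20 mm wide; open, the fingers measure 128 mm over their backs; the gripper's body (75 mm by 189 mm) begins 69 mm behind the grasp point.
Start: joints at [1.136, 0.468, -0.012, 1.603, 0.006, 1.071, -0.056], TCP at [0.248, -0.601, 0.215] pointing down, gripper open.
Joint ranges: [-2.53, 2.53], [-0.31, 2.02], [-1.57, 1.55], [0.28, 2.44], [-1.29, 4.43], [0.15, 1.84], [-2.92, 2.92]. Speed limits (rad/s): [2.57, 2.57, 3.14, 3.14, 3.14, 3.14, 3.14].

## Interface

Orientations are given as a 3x3 rotation matrix whose columns are the frame's x, y, z axes.
In Python, from station import env, effector, solver, viewer, workorder, search_frame, tip_of gives the robot as it stands. Calls block until the motion is done:
- env.reach(position, orientation): joint-space move of the TCP to a pose.
- env.movel(position, frame=None, rate=0.15): straight line of the TCP; frame=None keeps the orientation; rate is the mean speed in m/s.
- env.goto_joints(angles): joint-space move.
- effector.release() and effector.grasp(squeeze=None): open the fingers fully, or close them until they stop; squeeze is the grip in N (None keeps the last).
- env.pause(seconds).
- solver.inverse_kinematics(position, orientation): joint angles nearest the present ones, or None.
- env.sense(): the state.
- viewer.read_camera(name): name is "scene" or "top" or "wrist"; returns (picture, depth): 384x512x3 uint8, red, green, blue; 384x512 float32, m along the optical axis (not along the pixel's ray), 0 where there is no reading.
- viewer.camera_info(name): a dict with "intrinsics" (3x3 intrinsics, pixels), "eye" and "rotation" of the camera in the world; the wrist camera has in their place "T_tool_cam" (4x4, takes a point from camera to tool coordinates, whose origin is the TCP and whose axes are the flange's). Camera axes: x right, y up, looking along -z (the intrinsics and any distortion apply to the point x, -y, -z); pixel columns grow to the right and rows downward; lengths in m; the calibration is good to about 2 mm. A picture is of the moment at which its call begins: read the wrist's pose just before it. camera_info takes no time and is no camera call.
A pose or a line that the arm cannot do raises env.PlanningError and nothing moves.
- workorder.finish_job(): hands the job in; it is judged then, once.
Trained networks look in the newest picture that a camera, given by its name, has taken for a name from the list of things; names that differ only in an ending like _2 or _b are one class to them, and where a whole thing is asked for, a point or a joint stands for the part that bears it (a point fixed in the world has none). Each returns a list of dicts, best first, with "score" (0 to 1); they miss things now and then, are a little off and sometimes report something else, mostly with a low value. They report only what shows in the picture. A call takes as long as a camera call.
- search_frame(camera, name): "at" ([x, y, z] in m, in world coordinates, good to about 4 mm: the middle of the surface that is visible of it).
- tip_of(camera, name): "at" ([x, y, z] in m, in world coordinates, good to about 4 mm: a listed point, or the origin of a listed thing).
The state is a dict: "t": time; "joint_positions": joint angles; "joint_velocities": joint speeds; "tau": joint torques, N m; "ee_pos": TCP position; "tcp_rot": TCP orientation; "wrist_force": force on the tool from outside, world axes, zero at the start; "moment": the same for the moment, N m; "gripper_width": finger opening in m; "grasp_force": force on a finger pad.
Only numpy, scipy, OpenCV 4.12 (cv2) and the standard library are available. Lean on these libraries where they do the work, as an engineer would, in place of code of your own. Each camera call takes 0.05 s, during which the arm holds its last target. There are 200 camera calls.

## Working session

There is one attempt and no reset: what is moved stays moved. The work goes in short steps, each a Python script; the robot and the scene stay as the last script left them, time stands still between calls to the robot, and variables do not carry over. Pictures are saved under pics/ and viewed, at most 14 in all, crops included, and the job is handed in when it is done.

```bash
ls; mkdir -p pics
cat > h.py <<'E'
import numpy as np, cv2
from station import env, effector, solver, viewer, workorder, search_frame, tip_of
def snap(cam,fn):
    s=env.sense(); im,d=viewer.read_camera(cam); cv2.imwrite('pics/'+fn,im[:,:,::-1]); return im,d,s
def campose(cam,s=None):
    c=viewer.camera_info(cam)
    if 'eye' in c: return np.array(c['intrinsics']),np.array(c['rotation']),np.array(c['eye']),c
    T=np.array(c['T_tool_cam']); R=np.array(s['tcp_rot'])
    return np.array(c['intrinsics']),R@T[:3,:3],np.array(s['ee_pos'])+R@T[:3,3],c
def cloud(cam,d,s=None):
    K,R,e,c=campose(cam,s); v,u=np.mgrid[:d.shape[0],:d.shape[1]]
    D=np.array(c.get('distortion',np.zeros(5)),float).ravel()
    p=cv2.undistortPoints(np.stack([u,v],-1).reshape(-1,1,2).astype(float),K,D).reshape(d.shape+(2,))
    P=np.stack([p[...,0]*d,-p[...,1]*d,-d],-1)
    return P@R.T+e
def down(yaw): # tool z down, tool x at yaw
    c,s=np.cos(yaw),np.sin(yaw); return np.array([[c,s,0],[s,-c,0],[0,0,-1.]])
E
python3 - <<'E'
from h import *
np.set_printoptions(precision=3,suppress=True)
for cam in ['scene','top']:
    im,d,s=snap(cam,cam+'0.png'); print(cam,viewer.camera_info(cam))
    for n in ['fork','spoon','teaspoon_a','lime','garlic','lemon']:
        print(n,[(np.round(r['at'],3).tolist(),round(r['score'],2)) for r in search_frame(cam,n)])
    for n in ['fork','spoon','teaspoon_a','fork_tray_front','spoon_tray_front','teaspoon_tray_front']:
        print('tip',n,[(np.round(r['at'],3).tolist(),round(r['score'],2)) for r in tip_of(cam,n)])
print(viewer.camera_info('wrist')); print(s['tcp_rot'],s['t'])
E
```

```text
pics
scene {'intrinsics': array([[355.324,   0.   , 249.856],
       [  0.   , 355.324, 191.129],
       [  0.   ,   0.   ,   1.   ]]), 'eye': array([0.136, 0.506, 0.828]), 'rotation': array([[-0.787,  0.482, -0.386],
       [-0.618, -0.608,  0.499],
       [ 0.006,  0.631,  0.776]])}
fork [([0.533, 0.379, 0.006], 0.59)]
spoon [([0.443, 0.124, 0.005], 0.96)]
teaspoon_a [([0.438, 0.425, 0.009], 0.9), ([0.549, 0.139, 0.004], 0.77)]
lime [([0.551, 0.035, 0.033], 0.72)]
garlic [([0.447, 0.029, 0.029], 0.51)]
lemon [([0.652, 0.034, 0.046], 0.74), ([0.566, -0.235, 0.01], 0.6)]
tip fork [([0.535, 0.38, -0.003], 0.96)]
tip spoon [([0.442, 0.16, -0.002], 0.92), ([0.662, 0.019, 0.001], 0.57), ([0.451, 0.018, -0.001], 0.49)]
tip teaspoon_a [([0.546, 0.165, -0.002], 0.65)]
tip fork_tray_front [([0.423, -0.365, 0.004], 0.97)]
tip spoon_tray_front [([0.451, -0.234, 0.006], 0.6)]
tip teaspoon_tray_front [([0.468, -0.088, 0.009], 0.84)]
top {'intrinsics': array([[481.68 ,   0.   , 249.015],
       [  0.   , 481.68 , 190.202],
       [  0.   ,   0.   ,   1.   ]]), 'eye': array([0.231, 0.022, 1.512]),
[... 442 characters left out ...]
, 0.003], 0.84)]
tip teaspoon_a [([0.441, 0.393, -0.001], 0.7), ([0.541, 0.167, -0.0], 0.58)]
tip fork_tray_front [([0.422, -0.367, 0.006], 0.6)]
tip spoon_tray_front [([0.458, -0.233, 0.004], 0.97), ([0.45, 0.02, -0.002], 0.53), ([0.544, 0.166, -0.002], 0.32)]
tip teaspoon_tray_front [([0.47, -0.086, 0.004], 0.94)]
{'intrinsics': array([[317.793,   0.   , 257.991],
       [  0.   , 317.793, 193.117],
       [  0.   ,   0.   ,   1.   ]]), 'T_tool_cam': array([[-0.   ,  0.972,  0.235,  0.067],
       [ 1.   ,  0.001, -0.001, -0.   ],
       [-0.001,  0.235, -0.972, -0.17 ],
       [ 0.   ,  0.   ,  0.   ,  1.   ]])}
[[ 0.924  0.382 -0.   ]
 [ 0.382 -0.924 -0.   ]
 [-0.     0.    -1.   ]] 0.65
```

View pics/top0.png

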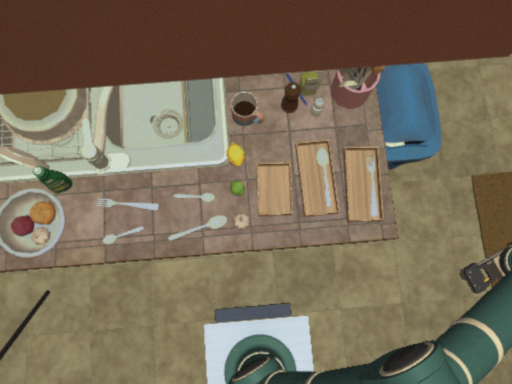

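View pics/scene0.png

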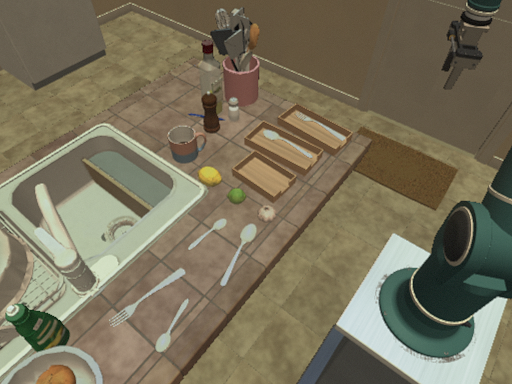

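The top view shows the fork at (128,204), tines left, teaspoons at (193,197) bowl right and (123,236) bowl left, and the tablespoon at (198,228), bowl right. The trays are at (275,190), (317,180) and (364,185). The scene view agrees. Opening fully (128 mm over the backs) won't fit inside a 100 mm tray, so I'll check the interface and the IK.

Run:
```python
from h import *
np.set_printoptions(precision=3,suppress=True)
def rep(tag,names,whole=()):
    im,d,s=snap('wrist',tag+'.png'); np.savez(tag+'.npz',d=d,ee=s['ee_pos'],R=s['tcp_rot'])
    for n in names: print(tag,n,[(np.round(r['at'],3).tolist(),round(r['score'],2)) for r in tip_of('wrist',n)],[(np.round(r['at'],3).tolist(),round(r['score'],2)) for r in (search_frame('wrist',n) if 'tray' not in n else [])])
T=['fork_tray_front','spoon_tray_front','teaspoon_tray_front']; C=['fork','spoon','teaspoon_a']
env.reach(np.array([.52,-.22,.28]),down(np.pi/2*0)); rep('t1',T)
env.reach(np.array([.47,.27,.28]),down(np.pi/2)); rep('c1',C)
env.reach(np.array([.47,.33,.20]),down(np.pi/2)); rep('c2',C)
im,d,s=snap('top','top1.png')
im,d2,s=snap('scene','scene1.png')
for cam,dd in (('top',d),('scene',d2)):
  P=cloud(cam,dd); m=(dd>0)&(P[...,2]>.07)&(P[...,0]>.3)&(P[...,0]<.8)
  H,_,_=np.histogram2d(P[m][:,0],P[m][:,1],bins=[np.arange(.3,.81,.05),np.arange(-.5,.66,.1)])
  print(cam);print(H.astype(int))
print(env.sense()['t'])
```

```text
t1 fork_tray_front [([0.421, -0.368, 0.005], 0.73)] []
t1 spoon_tray_front [([0.454, -0.232, 0.007], 0.85), ([0.664, 0.021, 0.001], 0.68)] []
t1 teaspoon_tray_front [([0.467, -0.09, 0.005], 0.55)] []
c1 fork [([0.541, 0.38, -0.001], 0.76)] [([0.538, 0.374, 0.002], 0.57)]
c1 spoon [([0.439, 0.155, 0.0], 0.88)] [([0.442, 0.137, 0.008], 0.71), ([0.646, 0.027, 0.048], 0.7)]
c1 teaspoon_a [([0.441, 0.39, -0.002], 0.82), ([0.542, 0.164, -0.003], 0.64)] [([0.437, 0.422, 0.007], 0.71), ([0.539, 0.375, 0.002], 0.6), ([0.544, 0.143, 0.0], 0.56)]
c2 fork [([0.54, 0.378, -0.004], 0.94)] [([0.536, 0.384, 0.004], 0.63)]
c2 spoon [] [([0.443, 0.118, 0.01], 0.66)]
c2 teaspoon_a [([0.442, 0.394, 0.001], 0.85)] [([0.434, 0.423, 0.003], 0.91), ([0.543, 0.127, -0.001], 0.66)]
top
[[   0    0    0    0   91  950 1329   62    0    0    0]
 [   0    0    0    0    0   36 1082  818  264    0    2]
 [   0    0    0    0    0    0  151 1023  672    0   99]
 [   0    0    0    0    0    0    0  400  593    0   80]
 [   0    0    0    0    0    0    0   54  237    0   84]
 [ 478 3439 4223 4664 5148 5671 6234 6612 2297    0  216]
 [   0    0    0    0    0    0    0    0    0    0  317]
 [   0    0    0    0    0    0    0    0    0  349    3]
 [   0    0    0    0    0    0    0    0    0  372    0]
 [   2  201   80    0  103   28    0    0   22  264  164]]
scene
[[   0    0    0    0    0    0 2462 1108    0    0    0]
 [   0    0    0    0    0    0   30 6339  813    0    0]
 [   0    0    0    0    0    0    1 2118 8727    0   37]
 [   0    0    0    0    0    0    0  290 2611    0  196]
 [   0    0    0    0    0    0    0    0  773    0  224]
 [   0    0    0    0    0    0    0    0  130    0  719]
 [   0    0    0    0    0    0    0    0    0    0  796]
 [   0    0    0    0    0    0    0    0    0  765    0]
 [   0    0    0    0    0    0    0    0    0  456    0]
 [   0   11   48    0   92   27    0    0    5  529  104]]
6.3
```

```bash
python3 -c "
import cv2,numpy as np
cv2.imwrite('pics/tc.png',np.hstack([cv2.resize(cv2.imread('pics/'+f),(400,300)) for f in('t1.png','c1.png')]))"
```

```text
(no output)
```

View pics/tc.png

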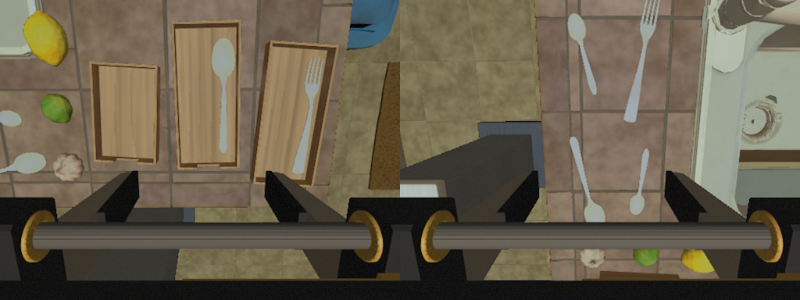

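The left half (trays) shows the teaspoon tray at (125,112), spoon tray (207,95) and fork tray (295,112), which is rotated clockwise. The right half (cutlery) shows the pieces clear of each other. Next I'll measure yaws, centres and heights from the clouds.

```bash
cat > seg.py <<'E'
from h import *
def rect(pts):
    (cx,cy),(w,h),a=cv2.minAreaRect(pts[:,:2].astype(np.float32)*1000)
    if w<h: w,h,a=h,w,a+90
    return np.array([cx,cy])/1000,w,h,(a+90)%180-90
def load(tag,cam='wrist'):
    im=cv2.imread('pics/'+tag+'.png'); z=np.load(tag+'.npz'); s=dict(ee_pos=z['ee'],tcp_rot=z['R'])
    return im,z['d'],cloud('wrist',z['d'],s)
def cutlery(im,d,P,reg):
    hsv=cv2.cvtColor(im,cv2.COLOR_BGR2HSV)
    m=(d>0)&(hsv[...,1]<45)&(hsv[...,2]>120)&(P[...,2]<.035)&(P[...,2]>-.015)
    m&=(P[...,0]>reg[0])&(P[...,0]<reg[1])&(P[...,1]>reg[2])&(P[...,1]<reg[3])
    n,l,st,_=cv2.connectedComponentsWithStats(cv2.morphologyEx(m.astype(np.uint8),cv2.MORPH_CLOSE,np.ones((3,3))),connectivity=8)
    for i in range(1,n):
        if st[i,4]<150: continue
        p=P[(l==i)&m]; c,w,h,a=rect(p); 
        if w<90: continue
        ax=np.array([np.cos(np.radians(a)),np.sin(np.radians(a))]); t=(p[:,:2]-c)@ax
        k=np.abs(t)<.012; lat=(p[:,:2]-c)@np.array([-ax[1],ax[0]])
        o=c+np.median(lat[k])*np.array([-ax[1],ax[0]])
        # centreline from thirds: handle straight
        print(f'c={c.round(4)} L={w:.0f} W={h:.0f} yaw={a:.1f} mid={o.round(4)} zmid={np.median(p[k,2]):.4f} zq={np.percentile(p[:,2],[5,50,95]).round(3)} wid+={np.ptp(lat[t>w/4000]):.3f} wid-={np.ptp(lat[t<-w/4000]):.3f}')
E
python3 - <<'E'
from seg import *
for t in('c1','c2'):
    print(t); im,d,P=load(t); cutlery(im,d,P,(.36,.62,.05,.55))
    k=(d>0)&(abs(P[...,0]-.5)<.02)&(abs(P[...,1]-.27)<.03); print('table z',np.median(P[k][:,2]))
im=cv2.imread('pics/top1.png')
im,d,P=load('t1')
for n,y,x in(('tea',-.09,.545),('spoon',-.225,.57),('fork',-.355,.53)):
    g=(d>0)&(abs(P[...,1]-y)<.062)
    k=g&(P[...,2]>.022)&(P[...,2]<.05)&(P[...,0]<.72)&(P[...,0]>.40)
    m=cv2.morphologyEx(k.astype(np.uint8),cv2.MORPH_OPEN,np.ones((2,2)))
    # largest component
    nn,l,st,_=cv2.connectedComponentsWithStats(m); i=1+np.argmax(st[1:,4]); p=P[(l==i)]
    c,w,h,a=rect(p); f=g&(abs(P[...,0]-x)<.05)&(abs(P[...,1]-y)<.04)
    print(n,c,w,h,a,'rim z',np.percentile(p[:,2],[50,90]),'floor',np.percentile(P[f][:,2],[10,30,50]))
s=env.sense(); im,d=viewer.read_camera('top'); P=cloud('top',d); k=(d>0)&(P[...,0]>.5)&(P[...,0]<.62)&(P[...,2]>.3); print('cab z',np.percentile(P[k],[0,50,100],axis=0))
E
```

```text
c1
c=[0.5395 0.3789] L=203 W=27 yaw=81.1 mid=[0.5383 0.3791] zmid=0.0132 zq=[0.    0.005 0.014] wid+=0.027 wid-=0.023
c=[0.4453 0.3936] L=135 W=28 yaw=-71.4 mid=[0.4426 0.3927] zmid=0.0112 zq=[0.    0.006 0.011] wid+=0.013 wid-=0.028
c=[0.4404 0.1648] L=182 W=38 yaw=-76.1 mid=[0.4406 0.1648] zmid=0.0163 zq=[0.    0.007 0.017] wid+=0.038 wid-=0.015
c=[0.5428 0.1637] L=133 W=29 yaw=87.0 mid=[0.5455 0.1636] zmid=0.0114 zq=[0.001 0.006 0.011] wid+=0.015 wid-=0.029
table z 0.3860038467541096
c2
c=[0.5407 0.3819] L=209 W=28 yaw=81.0 mid=[0.539  0.3821] zmid=0.0135 zq=[-0.     0.005  0.013] wid+=0.028 wid-=0.024
c=[0.4393 0.3921] L=134 W=28 yaw=-79.9 mid=[0.4429 0.3928] zmid=0.0112 zq=[0.    0.006 0.011] wid+=0.013 wid-=0.028
table z 0.0005535858726762877
tea [ 0.53338354 -0.12370988] 185.78192138671875 180.8173065185547 -7.805046081542969 rim z [0.03236368 0.03583101] floor [0.00537614 0.00599731 0.00643931]
spoon [ 0.56719727 -0.23402705] 257.9432678222656 115.90478515625 0.7810565829277039 rim z [0.03425128 0.03610859] floor [0.00707194 0.38487422 0.38634002]
fork [ 0.5535293  -0.30066806] 261.2792663574219 169.22401428222656 -17.557846069335938 rim z [0.03431762 0.03620342] floor [0.00515625 0.00625243 0.00676828]
cab z [[ 0.50004291 -0.4499512   0.3011856 ]
 [ 0.58200742  0.02867908  0.88763701]
 [ 0.58457643  0.39936385  1.01352874]]
```

```bash
cat >> seg.py <<'E'
def axisfit(p,half):
    """symmetric axis by slice midranges, iterated"""
    c,w,h,a=rect(p)
    for _ in range(4):
        ax=np.array([np.cos(np.radians(a)),np.sin(np.radians(a))]); n=np.array([-ax[1],ax[0]])
        t=(p[:,:2]-c)@ax; l=(p[:,:2]-c)@n; b=np.arange(t.min()+.003,t.max()-.003,.005)
        q=[(x,(np.percentile(l[k],3)+np.percentile(l[k],97))/2) for x in b for k in [abs(t-x)<.003] if k.sum()>3]
        q=np.array(q); s,i=np.polyfit(q[:,0],q[:,1],1); tm=(t.min()+t.max())/2
        c=c+tm*ax+(s*tm+i)*n; a+=np.degrees(np.arctan(s))
    return c,np.ptp(t)*1000,a
def trays(im,d,P):
    m=((d>0)&(P[...,2]>.0035)&(P[...,2]<.05)&(P[...,1]<-.02)&(P[...,0]>.38)&(P[...,0]<.75)).astype(np.uint8)
    n,l,st,_=cv2.connectedComponentsWithStats(cv2.morphologyEx(m,cv2.MORPH_OPEN,np.ones((3,3))))
    for i in range(1,n):
        if st[i,4]<3000: continue
        p=P[l==i]; c,w,h,a=rect(p); r=p[p[:,2]>.028]; print('tray',c,w,h,a,'axisfit',axisfit(p,0))
def pieces(im,d,P,reg):
    hsv=cv2.cvtColor(im,cv2.COLOR_BGR2HSV)
    m=(d>0)&(hsv[...,1]<45)&(hsv[...,2]>120)&(P[...,2]<.035)&(P[...,2]>-.015)
    m&=(P[...,0]>reg[0])&(P[...,0]<reg[1])&(P[...,1]>reg[2])&(P[...,1]<reg[3])
    n,l,st,_=cv2.connectedComponentsWithStats(cv2.morphologyEx(m.astype(np.uint8),cv2.MORPH_CLOSE,np.ones((3,3))),connectivity=8)
    for i in range(1,n):
        p=P[(l==i)&m]
        if len(p)<150 or rect(p)[1]<90: continue
        print('piece',*axisfit(p,0),'z95',np.percentile(p[:,2],95))
E
python3 - <<'E'
from seg import *
np.set_printoptions(precision=4,suppress=True)
for t in('c1','c2'):
    print(t); im,d,P=load(t); pieces(im,d,P,(.36,.62,.05,.55))
trays(*load('t1'))
im,d,s=snap('top','top2.png'); P=cloud('top',d); im=im[:,:,::-1].copy(); trays(im,d,P); pieces(im,d,P,(.36,.62,.05,.55))
E
```

```text
c1
piece [0.5389 0.3791] 202.70162369521398 80.36711792931418 z95 0.013511406984138226
piece [0.4426 0.3927] 134.8604693193993 -74.98087741404468 z95 0.011332752449287437
piece [0.4403 0.1646] 182.35608021175017 -75.34590040984558 z95 0.01694904799880549
piece [0.5463 0.1638] 132.62138189272838 81.98230712975287 z95 0.011435388061448943
c2
piece [0.5399 0.382 ] 209.30236803857466 80.32668350550834 z95 0.01346282707398907
piece [0.4427 0.3928] 134.24791332477258 -75.06105058425287 z95 0.0112823161729647
tray [ 0.5704 -0.231 ] 238.39178466796875 108.11958312988281 1.0936193466186523 axisfit (array([ 0.5704, -0.2309]), np.float64(238.34259222378049), np.float64(1.1388978254460023))
tray [ 0.5387 -0.3822] 238.15435791015625 124.20378112792969 -3.82470703125 axisfit (array([ 0.5393, -0.373 ]), np.float64(238.1195036735488), np.float64(-3.8726125177935673))
tray [ 0.5448 -0.0925] 166.3627166748047 108.43277740478516 -3.467987060546875 axisfit (array([ 0.5447, -0.094 ]), np.float64(166.36047831761226), np.float64(-3.4589459004674006))
piece [0.5444 0.1657] 131.752758968957 82.44233184947919 z95 0.01203726466171897
```

```bash
cat > pp.py <<'E'
from h import *
rad=np.radians
def fr(x,y,yaw,dx,dy): c,s=np.cos(rad(yaw)),np.sin(rad(yaw)); return np.array([x+c*dx-s*dy,y+s*dx+c*dy])
TR=dict(fork=(.4235,-.3665,-3.85),spoon=(.455,-.233,1.1),tea=(.4665,-.0885,-3.5))
def pick(x,y,yaw,zt=.0035):
    R=down(rad(yaw)); effector.release(); env.reach(np.array([x,y,.15]),R)
    env.movel(np.array([x,y,zt])); effector.grasp(squeeze=40); s=env.sense()
    env.movel(np.array([x,y,.2]),rate=.25); s2=env.sense()
    print('picked w',s['gripper_width'],s2['gripper_width'],'f',s2['grasp_force'],'t',s2['t'])
def place(tray,dx,dy,flip,zrel=.039):
    x,y,a=TR[tray]; p=fr(x,y,a,dx,dy); R=down(rad(a+180*flip))
    env.reach(np.array([*p,.2]),R); env.movel(np.array([*p,zrel]),rate=.15); env.pause(.4)
    print('at',env.sense()['ee_pos']); effector.release(); env.movel(np.array([*p,.2]),rate=.3); print('t',env.sense()['t'])
E
python3 - <<'E'
from pp import *
pick(.5393,.381,80.3); 
snap('wrist','g1.png')
place('fork',.115,.015,0)
env.reach(np.array([.50,-.22,.28]),down(0.)); im,d,s=snap('wrist','p1.png'); np.savez('p1.npz',d=d,ee=s['ee_pos'],R=s['tcp_rot'])
from seg import *
pieces(*load('p1'),(.38,.72,-.5,-.02))
E
python3 -c "
import cv2,numpy as np
cv2.imwrite('pics/gp1.png',np.hstack([cv2.resize(cv2.imread('pics/'+f),(400,300)) for f in('g1.png','p1.png')]))"
```

```text
picked w 0.010485597371519202 0.010461224458685426 f 39.98500049114227 t 10.3667
at [ 0.53934927 -0.35935047  0.03930236]
t 16.5917
piece [ 0.57408944 -0.2585645 ] 195.02305689961545 1.1805970281806182 z95 0.022672980366322447
piece [ 0.54035986 -0.36004103] 205.79505616359927 -3.5450928387623337 z95 0.019559436251506527
piece [ 0.53883858 -0.4080683 ] 205.90408430013966 -3.9820452916432574 z95 0.019684056312252507
```

View pics/gp1.png

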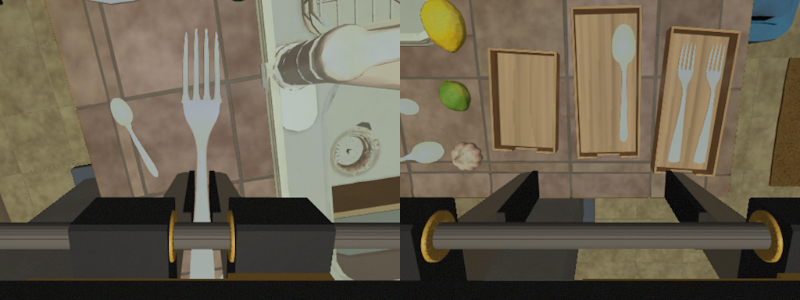

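The fork is held straight in the left half. In the right half it lies flat next to the fixed fork (685,100), on target within 1 mm. Next come the tablespoon and then the teaspoons.

```bash
python3 - <<'E'
from pp import *
from seg import *
def look(tag):
    env.reach(np.array([.48,-.2,.28]),down(0.)); im,d,s=snap('wrist',tag+'.png'); np.savez(tag+'.npz',d=d,ee=s['ee_pos'],R=s['tcp_rot']); pieces(*load(tag),(.38,.72,-.5,-.03))
    g=[(np.round(r['at'],3).tolist(),round(r['score'],2)) for n in('lime','garlic','lemon') for r in search_frame('wrist',n)[:1]]; print(g)
pick(.4418,.1588,-75.3+180,.005)
w=env.sense()['gripper_width']
if .006<w<.016:
    place('spoon',.115,.020,1,.0395); look('p2')
    pick(.5453,.1645,82.2)
    if .004<env.sense()['gripper_width']<.014: place('tea',.079,-.024,1); look('p3')
E
python3 -c "
import cv2,numpy as np
cv2.imwrite('pics/gp2.png',np.hstack([cv2.resize(cv2.imread('pics/'+f),(400,300)) for f in('p2.png','p3.png')]))"
```

```text
picked w 0.009403067706222729 0.00944364349550109 f 39.987616539001465 t 22.325
at [ 0.56970627 -0.21091578  0.0397694 ]
t 27.5333
piece [ 0.57377437 -0.25830611] 196.17404089438597 0.9230134333383564 z95 0.022813138954288048
piece [ 0.571746   -0.21092784] 195.42735618202335 0.8292846212417067 z95 0.02276965870259842
piece [ 0.5409912  -0.35992809] 207.17279935859275 -3.4588270965344936 z95 0.019553214110670077
piece [ 0.53868568 -0.40789603] 207.37264239743624 -3.8882153035187104 z95 0.019795842408743426
[([0.557, 0.015, 0.036], 0.75), ([0.457, 0.012, 0.033], 0.74), ([0.654, 0.01, 0.05], 0.81)]
picked w 0.007022867718404405 0.00695073156409229 f 39.997369050979614 t 34.6917
at [ 0.54404252 -0.11720509  0.03924539]
t 39.975
piece [ 0.57405671 -0.25863522] 196.61000284781625 0.9211557622112048 z95 0.022919639178693857
piece [ 0.57173686 -0.2108726 ] 194.55324768415645 0.9175040056553345 z95 0.022754772005784657
piece [ 0.53991815 -0.35982016] 204.6373076246754 -3.4673427226167806 z95 0.019725628278462717
piece [ 0.53826765 -0.40786159] 205.52377673517148 -4.022902329993038 z95 0.019650804299935376
piece [ 0.54554941 -0.11701771] 130.81391987678492 -3.424516065412359 z95 0.01724091788277725
[([0.552, 0.017, 0.037], 0.56), ([0.458, 0.012, 0.035], 0.91), ([0.654, 0.011, 0.047], 0.94)]
```

View pics/gp2.png

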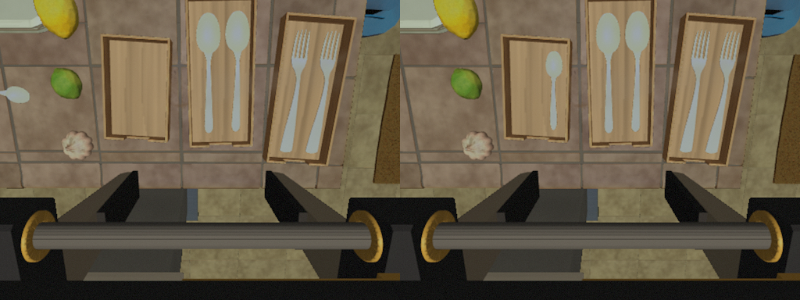

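The tablespoon lies flat beside the fixed one (208,70), the first teaspoon is at the right of its tray (554,90), and the fruit hasn't moved. Last piece next.

Run:
```python
from pp import *
from seg import *
pick(.4427,.3928,105.)
if .004<env.sense()['gripper_width']<.014:
    place('tea',.079,.024,0)
    tag='p4'; env.reach(np.array([.48,-.2,.28]),down(0.)); im,d,s=snap('wrist',tag+'.png'); np.savez(tag+'.npz',d=d,ee=s['ee_pos'],R=s['tcp_rot']); pieces(*load(tag),(.38,.72,-.5,-.03))
    print([(np.round(r['at'],3).tolist(),round(r['score'],2)) for n in('lime','garlic','lemon') for r in search_frame('wrist',n)[:1]])
```

```text
picked w 0.007155187143016469 0.007312093430325513 f 39.99088704586029 t 48.175
at [ 0.54696886 -0.06926274  0.039226  ]
t 53.5083
piece [ 0.57418152 -0.25859811] 195.74991564230297 1.4948725910050362 z95 0.02286730127991384
piece [ 0.57155081 -0.21071488] 196.45670286559474 0.8073298158251659 z95 0.022760852039105585
piece [ 0.5398074  -0.35942063] 205.34905685090305 -3.4153803092427424 z95 0.019672495416066835
piece [ 0.53900485 -0.4074786 ] 206.81079709885276 -4.026117464705282 z95 0.01977613267708011
piece [ 0.54725944 -0.06913868] 131.7574442769014 -4.340580776118063 z95 0.01737015705494581
piece [ 0.54513077 -0.11690854] 132.57570467429315 -3.435641965013867 z95 0.017521439155324295
[([0.556, 0.018, 0.038], 0.86), ([0.456, 0.012, 0.034], 0.72), ([0.654, 0.011, 0.05], 0.75)]
```

View pics/p4.png

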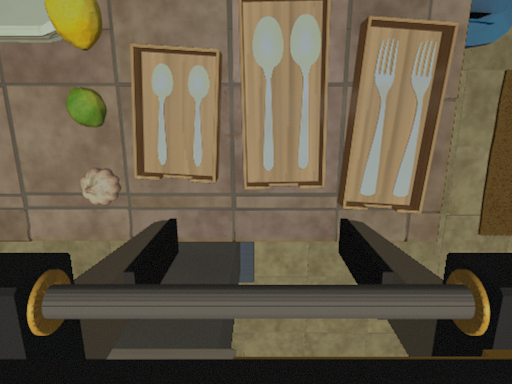

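All the pieces lie flat with their handles towards the front: teaspoons at (162,110) and (198,115), tablespoons at (268,90) and (305,90), forks at (380,115) and (416,115). The fruit is where it was.

```bash
python3 -c "
from h import *
print(workorder.finish_job())"
```

```text
the job is handed in; nothing more can be done
None
```

The fork, tablespoon and both teaspoons lie flat in their trays with handles to the front, the lime, garlic and lemon did not move, and the job was handed in at about 55 s of the 115 s allowed.

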